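# Build up the feed-roll stack on a wire-feed drive shaft

## Task

Rebuild the stack on the upright shaft of the wire-feed drive, widest bore first: slip the distance ring down over the round boss, then put on the grooved feed roll, feeling with light pressure and turning it until its two-flat bore drops over the flats of the shaft and it sits fully home on the ring, and last lay the washer flat on the roll. Be gentle: lower the parts rather than drop them, do not force the roll or push hard on the drive, and leave the nut, the spanner and the tape measure where they lie.

Things in the scene. Friction and masses are not known exactly. Their poses are not given: they have to be found in the camera images.
- drive: Worm gear motor of a welding wire feeder, fixed to the bench: a mounting plate 116 x 116 x 6 mm, a square aluminium gearbox 84 x 84 mm up to 50 mm height, a round motor 40 mm in diameter (top at 48 mm) that sticks out along the body's +x to 140 mm from the shaft. Origin on the shaft axis at the bench surface, z up.
- shaft_seat (a point): On the vertical shaft axis at the gearbox's flat top face, 50 mm above the bench. Above it: a fixed round boss, diameter 30, to 12 mm (chamfered); the steel shaft with two flats, diameter 26, 14 mm across the flats, from 12 to 28 mm, its upper edge chamfered 1.5 mm; a round M12 thread, diameter 12, from 28 to 54 mm, its last 5 mm tapering to 6.
- shaft_tip (a point): Top end of the thread, 54 mm above shaft_seat. The shaft is held by its worm gear and does not turn by hand. The angle at which it stopped is not told: the direction square to its flats (its 14 mm width) lies within 1.15 rad either way of the drive's x axis and has to be found by feel, or seen.
- distance_ring: Plain steel ring, outside diameter 50 mm, bore 32 mm, 14 mm high, 0.11 kg, lying flat. Origin at the centre of its underside, z up. Goes first, over the boss, down on the gearbox face; its top then stands 14 mm above shaft_seat.
- feed_roll: Steel roll, outside diameter 46, 16 mm high, 0.10 to 0.17 kg, two V grooves in its rim, lying flat. Bore 28 mm with two flats 15.6 mm apart (narrow width along the roll's x). Origin at centre of underside, z up. Drops home, underside 14 mm above shaft_seat, when its x lies along the shaft's 14 mm width (either way round) within about 0.07 rad; else it stops on the shaft's shoulder at 28 mm.
- washer: Thick plain steel washer, outside diameter 36 mm, bore 14 mm, 6 mm thick, 0.04 kg, lying flat. Origin at the centre of its underside, z up. Goes last, over the thread; its underside is then 30 mm above shaft_seat.
- m12_nut: Bystander: hexagon nut, 19 mm across flats, 10 mm high; not used in this task.
- nut_spanner: Bystander: open-ended spanner, 227 mm long, 7 mm thick; not used.
- tape: Bystander: tape measure, 36 x 76 x 64 mm; not used.

How it is judged:
On the way, in this order (a step that is already met when the one before it is completed fails the run):
1. the distance ring lies flat on the gearbox face round the boss (distance between distance_ring and shaft_seat below 0.003 m and angle between distance_ring's own z axis and vertical below 0.08 rad), for 0.2 s.
2. the feed roll is fully home on the ring, its bore over the flats of the shaft (z of feed_roll in the frame of shaft_seat below 0.0165 m and horizontal distance between feed_roll and shaft_seat below 0.003 m and angle between feed_roll's own z axis and vertical below 0.08 rad), for 0.2 s.
At the end, for the whole second after the job is handed in: Ring, roll and washer are stacked on the shaft in this order and at rest: the ring's underside within 3 mm of shaft_seat, the roll's underside 14 mm above shaft_seat (within 2.5 mm) and the washer's 30 mm above it (within 2.5 mm), each centred on the shaft within 3 mm and flat within 0.08 rad (all of step 1 and all of step 2 and z of feed_roll in the frame of shaft_seat above 0.0115 m and z of washer in the frame of shaft_seat between 0.0275 and 0.0325 m and horizontal distance between washer and shaft_seat below 0.003 m and angle between washer's own z axis and vertical below 0.08 rad and linear speed of each of washer, feed_roll below 0.02 m/s); the robot touches nothing.
It fails at once if the feed roll, a finger or the arm presses on the drive with more than 40 N, or the ring or the washer is rammed on it with more than 80 N (contact force between any of feed_roll, the fingers, the arm and drive above 40 N or contact force between any of distance_ring, washer and drive above 80 N).
It fails at once if the ring or the washer is dropped down the shaft (falls faster than 0.45 m/s, some 10 mm of free fall), or the roll faster than 0.65 m/s ((horizontal distance between distance_ring and shaft_seat below 0.006 m and z of distance_ring in the frame of shaft_seat below 0.054 m and linear speed of distance_ring above 0.45 m/s) or (horizontal distance between feed_roll and shaft_seat below 0.006 m and z of feed_roll in the frame of shaft_seat below 0.054 m and linear speed of feed_roll above 0.65 m/s) or (horizontal distance between washer and shaft_seat below 0.006 m and z of washer in the frame of shaft_seat below 0.054 m and linear speed of washer above 0.45 m/s)).
It fails at once if the nut, the spanner or the tape measure is shifted by more than 30 mm (distance of any of m12_nut, nut_spanner, tape from where it was at the start of the episode above 0.03 m).
It also fails if it takes over 72 s, if anything falls off the work surface, if the arm or the gripper's body presses on something with over 40 N, if the wrist force passes 120 N, or if a joint passes its speed limit or range.

## Robot

A 7-joint arm with a two-finger parallel gripper is mounted at the origin on a cart in front of the work surface, level with it; the furniture and walls round the work are solid. World frame = base frame: x ahead of the robot, y to its left, z up, the work surface at z = 0. Lengths are in m, angles in rad, forces in N, time in s.
With the tool pointing down it reaches from about 0.4 to 0.85 m from the base axis. Payload 4.5 kg.
Tool frame: the origin (TCP) lies where the fingers leave the gripper's body, on its centre line; the fingertips stand 64 mm ahead of it and the grasp point (between the pads) lies 45 mm ahead of it; z points along the fingers, y is the line along which they close (so a half turn about z gives the same grasp; the last joint's range is limited). The gripper opens to 88 mm and grips with 3 to 60 N. Pads are 18 mm wide; open, the fingers measure 123 mm over their backs; the gripper's body (75 mm by 187 mm) begins 45 mm behind the grasp point.
Start: joints at [1.33, 0.689, -0.195, 1.565, 0.157, 0.902, -0.215], TCP at [0.17, -0.602, 0.303] pointing down, gripper open.
Joint ranges: [-3.01, 3.01], [-0.46, 2.08], [-1.47, 1.51], [0.13, 2.56], [-1, 4.14], [0.04, 2.09], [-2.66, 2.66]. Speed limits (rad/s): [2.57, 2.57, 3.14, 3.14, 3.14, 3.14, 3.14].

## Interface

Orientations are given as a unit quaternion [x, y, z, w].
In Python, from plant import r gives the robot as it stands.
- The arm moves only by the tool play_rows, never from a script. Its arguments are lists of equal length, an entry for each row: "translation": the shift along the tool's x, y, z in m, a list of three; "delta_rot": the turn, a rotation vector about the tool's x, y, z in degrees, a list of three; "grip": the opening, from -1 (shut) to 1 (fully open). In form: {"translation": [[x, y, z], ...], "delta_rot": [[rx, ry, rz], ...], "grip": [grip, ...]}. A call has 1 to 20 rows; each row shifts and turns the commanded pose from where the row before left it, along the tool's axes as they then stand; what a row does not reach is not made up. A row lasts 1/8 s, in which the tool goes at most 62.5 mm and 10.7 degrees, less where a joint would pass 70% of its speed; a pose out of reach is approached as far as the arm can. A call with a gripper value outside its range is refused whole. The fingers move at their own pace and stop on an object; "squeeze" is the grip in N (left out, the last holds). Time passes only in rows, so rows that do not move let the fingers close. It gives the time, the measured TCP pose, the force, the opening and the grip force at its end, in the units of the state.
- r.get_state(): the state, without advancing time (a new reading comes with each control period).
- r.snapshot(name): name is "scene" or "top" or "wrist"; returns the picture (400x640x3 uint8, blue, green, red); there is no depth.
- r.get_calibration(name): a dict with "intrinsics" (3x3 intrinsics, pixels), "eye" and "rotation" of the camera in the world. Camera axes: x right, y up, looking along -z (the intrinsics and any distortion apply to the point x, -y, -z); pixel columns grow to the right and rows downward; lengths in m; the calibration is good to about 2 mm. A picture is of the moment at which its call begins: read the wrist's pose just before it. get_calibration takes no time and is no camera call; for the wrist camera it gives the pose at the moment of the call.
- r.finish_job(): hands the job in; it is judged then, once.
Trained networks look in the newest picture that a camera, given by its name, has taken for a name from the list of things; names that differ only in an ending like _2 or _b are one class to them, and where a whole thing is asked for, a point or a joint stands for the part that bears it (a point fixed in the world has none). Each returns a list of dicts, best first, with "confidence" (0 to 1); they miss things now and then, are a little off and sometimes report something else, mostly with a low value. They report only what shows in the picture. A call takes as long as a camera call.
- r.look_for(camera, target): "point" ([x, y, z] in m, in world coordinates, good to about 4 mm: the middle of the surface that is visible of it).
- r.silhouettes(camera, target): "pixels" (400x640 bool, what is visible of it).
The state is a dict: "clock": time; "q": joint angles; "qd": joint speeds; "joint_torque": joint torques, N m; "tool_pos": TCP position; "eef_rot": TCP orientation; "contact_force": force on the tool from outside, world axes, zero at the start; "moment": the same for the moment, N m; "opening": opening from 0.0 (shut) to 1.0 (fully open); "finger_force": force on a finger pad.
Only numpy, scipy, OpenCV 4.12 (cv2) and the standard library are available. Lean on these libraries where they do the work, as an engineer would, in place of code of your own. Each camera call takes 0.05 s, during which the arm holds its last target. There are 200 camera calls.

## Working session

There is one attempt and no reset: what is moved stays moved. The work goes in short steps, Python scripts to look and compute and a tool call to move; the robot and the scene stay as the last step left them, time stands still between calls to the robot, and variables do not carry over. Pictures are saved under pics/ and viewed, at most 10 in all, crops included, and the job is handed in when it is done.

Besides the shell and the picture viewer there is one more tool, called after "Request:" by a JSON object that holds its "name" and its "arguments", one argument or row to a line. play_rows: Moves the arm, as the interface text tells. Its arguments: {"type":"object","properties":{"translation":{"type":"array","items":{"type":"array","items":{"type":"number"}}},"delta_rot":{"type":"array","items":{"type":"array","items":{"type":"number"}}},"grip":{"type":"array","items":{"type":"number"}},"squeeze":{"type":"number"}},"required":["translation","delta_rot","grip"]}

```bash
ls; mkdir -p pics
python3 - <<'E'
from plant import r
import cv2,numpy as np
s=r.get_state(); print(s)
for c in ["top","scene"]:
    im=r.snapshot(c); cv2.imwrite(f"pics/{c}0.png",im)
    k=r.get_calibration(c); print(c,k)
    for n in ["drive","shaft_tip","distance_ring","feed_roll","washer","m12_nut","nut_spanner","tape"]:
        try: print(n,[(np.round(d["point"],4),round(d["confidence"],2)) for d in r.look_for(c,n)][:3])
        except Exception as e: print(n,e)
print(r.get_state()["clock"])
E
```

```text
pics
{'clock': 0.0, 'q': array([ 1.32979161,  0.68998746, -0.19453823,  1.56635923,  0.15732176,
        0.90248102, -0.2151037 ]), 'qd': array([ 0.0009612 , -0.00101332,  0.00090731, -0.00082623,  0.0012967 ,
        0.00149207,  0.00120384]), 'joint_torque': array([ 1.84165447e-04, -5.27556646e+01, -1.26656268e+00, -1.53422749e+01,
       -5.25838591e-02,  6.55785960e-03,  1.53123374e-04]), 'tool_pos': array([ 0.16942691, -0.60105795,  0.30190432]), 'eef_rot': array([ 9.90566857e-01,  1.37027212e-01, -1.91545069e-04, -8.99463940e-04]), 'contact_force': array([ 0.30413405,  0.76261601, -0.69218555]), 'moment': array([0.01195766, 0.02851419, 0.03028851]), 'finger_force': 0.0, 'opening': 1.0026357634527252}
top {'intrinsics': array([[433.40789968,   0.        , 313.82740697],
       [  0.        , 433.40789968, 196.61647393],
       [  0.        ,   0.        ,   1.        ]]), 'eye': array([ 0.47924498, -0.02260694,  1.01283113]), 'rotation': array([ 0.02374562, -0.04003462, -0.70012809,  0.71249845])}
drive [(array([0.6321, 0.0385, 0.048 ]), 0.81), (array([ 0.4546, -0.0045,  0.0178]
[... 461 characters left out ...]
]), 0.53)]
scene {'intrinsics': array([[456.04170606,   0.        , 321.89230185],
       [  0.        , 456.04170606, 194.70632073],
       [  0.        ,   0.        ,   1.        ]]), 'eye': array([-0.08333916,  0.57268233,  0.50107785]), 'rotation': array([-0.21486566,  0.50080418,  0.76419341, -0.34501646])}
drive [(array([0.6068, 0.0521, 0.0358]), 0.81)]
shaft_tip [(array([0.608 , 0.0507, 0.0361]), 0.59)]
distance_ring [(array([ 0.5823, -0.133 ,  0.0103]), 0.78)]
feed_roll [(array([ 0.4524, -0.0027,  0.0135]), 0.65)]
washer []
m12_nut []
nut_spanner [(array([ 0.7357, -0.2384,  0.0094]), 0.79)]
tape [(array([ 0.5819, -0.1349,  0.0091]), 0.7), (array([0.402 , 0.1866, 0.0384]), 0.66)]
0.9
```

Run:
```python
import cv2
im=cv2.imread("pics/top0.png")
cv2.imwrite("pics/topcrop.png",cv2.resize(im[60:340,200:500],None,fx=2.6,fy=2.1) if 0 else cv2.resize(im[80:320,180:480],None,fx=2.5,fy=2.5,interpolation=cv2.INTER_CUBIC))
```

```text
(no output)
```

View pics/topcrop.png

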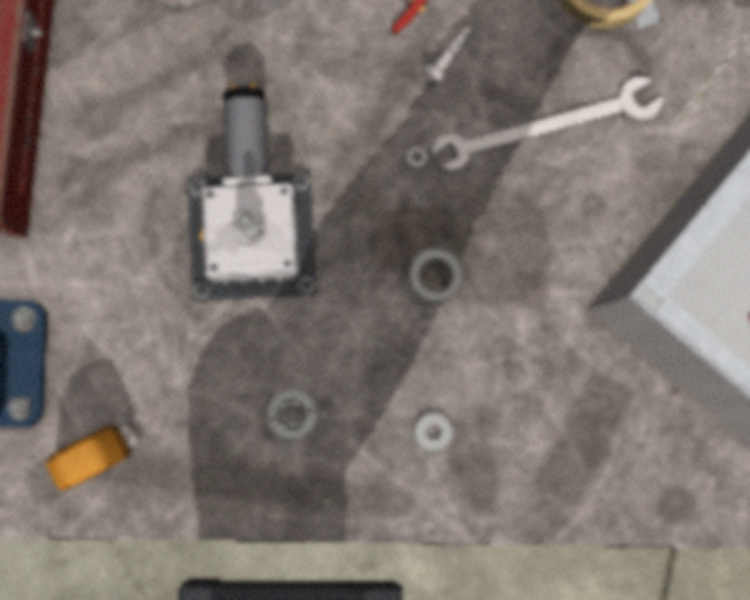

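View pics/scene0.png

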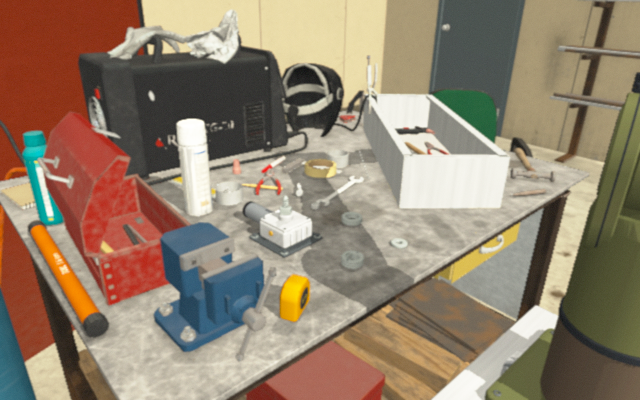

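Request:
{"name": "play_rows", "arguments": {
  "translation": [
    [0,0,-0.02],
    [0,0,-0.02],
    [0.025,-0.036,0],
    [0.025,-0.036,0],
    [0.025,-0.036,0],
    [0.025,-0.036,0],
    [0.025,-0.036,0],
    [0.025,-0.036,0],
    [0.025,-0.036,0],
    [0.025,-0.036,0],
    [0.025,-0.036,0],
    [0.025,-0.036,0],
    [0.025,-0.036,0],
    [0.025,-0.036,0],
    [0.025,-0.036,0],
    [0.025,-0.036,0],
    [0.025,-0.036,0],
    [0,0,0]
  ],
  "delta_rot": [
    [0,0,7.9],
    [0,0,7.9],
    [0,0,0],
    [0,0,0],
    [0,0,0],
    [0,0,0],
    [0,0,0],
    [0,0,0],
    [0,0,0],
    [0,0,0],
    [0,0,0],
    [0,0,0],
    [0,0,0],
    [0,0,0],
    [0,0,0],
    [0,0,0],
    [0,0,0],
    [0,0,0]
  ],
  "grip": [1,1,1,1,1,1,1,1,1,1,1,1,1,1,1,1,1,1]
}}

```text
clock: 3.15
tool_pos: [0.5469, -0.0576, 0.3427]
eef_rot: [1.0, 0.003, 0.001, -0.001]
contact_force: [-0.4, -0.8, 0.4]
opening: 1.003
finger_force: 0.0
```

```bash
cat > h.py <<'E'
from plant import r
import cv2,numpy as np
from scipy.spatial.transform import Rotation as R
F=np.diag([1,-1,-1.])
def cam(c):
    k=r.get_calibration(c); return k["intrinsics"],np.array(k["eye"]),R.from_quat(k["rotation"]).as_matrix()@F
def back(uv,z,K,e,M):
    d=M@np.linalg.solve(K,[uv[0],uv[1],1]); return e+d*(z-e[2])/d[2]
def proj(p,K,e,M):
    q=K@(M.T@(np.array(p)-e)); return q[:2]/q[2]
def state():
    s=r.get_state(); print(round(s["clock"],2),np.round(s["tool_pos"],4),np.round(R.from_quat(s["eef_rot"]).as_rotvec(degrees=True),2),np.round(s["contact_force"],1),np.round(s["moment"],2),s["opening"],s["finger_force"]); return s
E
python3 - <<'E'
from h import *
state(); c="wrist"; K,e,M=cam(c); im=r.snapshot(c); cv2.imwrite("pics/w1.png",im)
print(K,e,M)
for n in ["shaft_tip","distance_ring","feed_roll","washer"]:
    print(n,[(np.round(d["point"],4),round(d["confidence"],2)) for d in r.look_for(c,n)][:2])
    for d in r.silhouettes(c,n)[:1]:
        m=d["pixels"].astype(np.uint8); cs,_=cv2.findContours(m,0,1); q=max(cs,key=cv2.contourArea)
        (cx,cy),(a,b),t=cv2.fitEllipse(q); print("  el",cx,cy,a,b,d["confidence"])
        z={"distance_ring":.014,"feed_roll":.016,"washer":.006}.get(n,.05)
        p=back((cx,cy),z,K,e,M); print("  ",p, "diam",a/K[0,0]*(e[2]-z),b/K[0,0]*(e[2]-z))
E
```

```text
3.15 [ 0.5469 -0.0576  0.3427] [-1.7985e+02 -5.4000e-01 -1.7000e-01] [-0.4 -0.8  0.4] [0.01 0.04 0.05] 1.0034157026090453 0.0
[[300.20813395   0.         321.41049071]
 [  0.         300.20813395 204.44018238]
 [  0.           0.           1.        ]] [ 0.63084121 -0.05795871  0.42520975] [[ 7.40943852e-03 -9.46850053e-01 -3.21589921e-01]
 [-9.99970899e-01 -7.60022628e-03 -6.62173251e-04]
 [-1.81717739e-03  3.21585468e-01 -9.46878812e-01]]
shaft_tip [(array([0.6445, 0.0299, 0.0471]), 0.7)]
  el 251.17019653320312 91.73909759521484 88.61605072021484 165.8350067138672 0.64
   [0.64213895 0.02507144 0.05      ] diam 0.11075518094043416 0.20726590753680052
distance_ring [(array([ 0.5878, -0.1402,  0.0182]), 0.7)]
  el 381.8670959472656 136.26382446289062 37.226722717285156 37.59773254394531 0.84
   [ 0.58849362 -0.13869227  0.014     ] diam 0.05099126103986614 0.05149945132734474
feed_roll [(array([ 0.4614, -0.0066,  0.0167]), 0.81)]
  el 288.1395263671875 224.6123046875 30.803468704223633 31.713014602661133 0.92
   [ 0.46007697 -0.00945427  0.016     ] diam 0.041987802087083234 0.043227592110064494
washer [(array([ 0.4417, -0.1364,  0.0058]), 0.77)]
  el 374.6454162597656 232.43165588378906 21.38883399963379 22.43044090270996 0.81
   [ 0.44411039 -0.13962928  0.006     ] diam 0.029867304479153627 0.03132180127511254
```

View pics/w1.png

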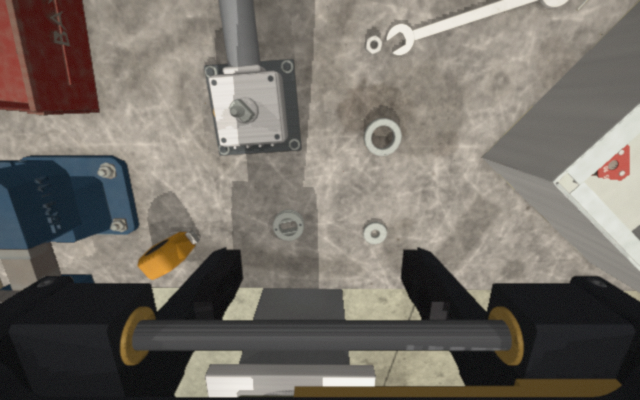

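Request:
{"name": "play_rows", "arguments": {
  "translation": [
    [0.008,0.016,0.032],
    [0.008,0.016,0.032],
    [0.008,0.016,0.032],
    [0.008,0.016,0.032],
    [0.006,0.016,0.032],
    [0,0,0]
  ],
  "delta_rot": [
    [0,0,0],
    [0,0,0],
    [0,0,0],
    [0,0,0],
    [0,0,0],
    [0,0,0]
  ],
  "grip": [1,1,1,1,1,1]
}}

```text
clock: 4.35
tool_pos: [0.5815, -0.1436, 0.1807]
eef_rot: [1.0, -0.002, -0.002, 0.0]
contact_force: [0.1, 0.2, 0.3]
opening: 1.0
finger_force: 0.0
```

```bash
cat >> h.py <<'E'
def circ(c,n,zt,rad,K,e,M,save=None):
    """outer top-rim circle centre from the silhouette: min of IoU against projected cylinder"""
    from scipy.optimize import minimize
    d=r.silhouettes(c,n)
    if not d: print(n,"none"); return None
    m=d[0]["pixels"].astype(np.uint8)
    h=zt[1]-zt[0]
    mm=m.copy(); cs,_=cv2.findContours(m,0,1); q=max(cs,key=cv2.contourArea); mm[:]=0; cv2.drawContours(mm,[q],-1,1,-1)
    S=4; big=cv2.resize(mm,None,fx=S,fy=S,interpolation=0)
    u=q.reshape(-1,2).mean(0); p0=back(u,zt[1],K,e,M)[:2]
    t=np.linspace(0,2*np.pi,60)
    def ren(p):
        P=[proj((p[0]+rad*np.cos(a),p[1]+rad*np.sin(a),z),K,e,M) for a in t for z in zt]
        hull=cv2.convexHull(((np.array(P)+.5)*S).astype(np.float32)).round().astype(np.int32)
        o=np.zeros_like(big); cv2.fillConvexPoly(o,hull,1); return o
    f=lambda p:1-(ren(p)&big).sum()/((ren(p)|big).sum())
    b=minimize(f,p0,method="Nelder-Mead",options=dict(initial_simplex=[p0,p0+[.004,0],p0+[0,.004]],xatol=1e-4,fatol=1e-4))
    print(n,np.round(b.x,4),"IoU",round(1-b.fun,3)); return b.x
E
python3 - <<'E'
from h import *
state(); c="wrist"; K,e,M=cam(c); im=r.snapshot(c); cv2.imwrite("pics/w2.png",im)
circ(c,"distance_ring",(0,.014),.025,K,e,M)
K,e,M=cam("top"); r.snapshot("top")
circ("top","distance_ring",(0,.014),.025,K,e,M)
circ("top","feed_roll",(0,.016),.023,K,e,M)
circ("top","washer",(0,.006),.018,K,e,M)
E
```

```text
4.35 [ 0.5815 -0.1436  0.1807] [179.98  -0.34  -0.43] [0.1 0.2 0.3] [0.03 0.04 0.03] 0.9997279338112115 0.0
distance_ring [ 0.5871 -0.1394] IoU 0.928
distance_ring none
feed_roll [ 0.4574 -0.0069] IoU 0.937
washer [ 0.4421 -0.135 ] IoU 0.651
```

View pics/w2.png

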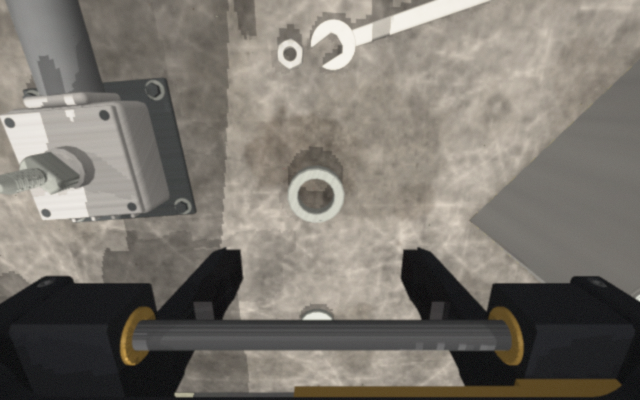

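Request:
{"name": "play_rows", "arguments": {
  "translation": [
    [0.0055,-0.0042,0.03],
    [0,0,0.03],
    [0,0,0.03],
    [0,0,0.015],
    [0,0,0.008],
    [0,0,0]
  ],
  "delta_rot": [
    [0,0,0],
    [0,0,0],
    [0,0,0],
    [0,0,0],
    [0,0,0],
    [0,0,0]
  ],
  "grip": [1,1,1,1,1,1],
  "squeeze": 20
}}

```text
clock: 5.4
tool_pos: [0.5888, -0.1377, 0.0701]
eef_rot: [1.0, -0.0, 0.0, 0.0]
contact_force: [-0.5, 0.1, -0.4]
opening: 0.997
finger_force: 0.0
```

Request:
{"name": "play_rows", "arguments": {
  "translation": [
    [-0.0015,0.0015,0.003],
    [0,0,0],
    [0,0,0],
    [0,0,0],
    [0,0,0],
    [0,0,0]
  ],
  "delta_rot": [
    [0,0,0],
    [0,0,0],
    [0,0,0],
    [0,0,0],
    [0,0,0],
    [0,0,0]
  ],
  "grip": [0.5,0,-0.5,-0.5,-0.5,-0.5],
  "squeeze": 20
}}

```text
clock: 6.15
tool_pos: [0.5872, -0.1392, 0.0669]
eef_rot: [1.0, -0.0, 0.0, 0.0]
contact_force: [-0.6, 1.0, 2.5]
opening: 0.56
finger_force: 20.0
```

Request:
{"name": "play_rows", "arguments": {
  "translation": [
    [0,0,-0.03],
    [0,0,-0.035],
    [0,0,-0.035],
    [0,0,-0.033],
    [-0.003,-0.029,0],
    [-0.003,-0.029,0],
    [-0.003,-0.029,0],
    [-0.003,-0.029,0],
    [-0.003,-0.029,0],
    [-0.002,-0.029,0],
    [0,0,0],
    [0,0,0]
  ],
  "delta_rot": [
    [0,0,0],
    [0,0,0],
    [0,0,0],
    [0,0,0],
    [0,0,0],
    [0,0,0],
    [0,0,0],
    [0,0,0],
    [0,0,0],
    [0,0,0],
    [0,0,0],
    [0,0,0]
  ],
  "grip": [-0.5,-0.5,-0.5,-0.5,-0.5,-0.5,-0.5,-0.5,-0.5,-0.5,-0.5,-0.5]
}}

```text
clock: 7.65
tool_pos: [0.5701, 0.0337, 0.1995]
eef_rot: [1.0, -0.001, -0.0, 0.001]
contact_force: [-0.3, -0.1, -0.9]
opening: 0.556
finger_force: 20.0
```

Run:
```python
from h import *
state(); c="wrist"; K,e,M=cam(c); im=r.snapshot(c); np.savez("w3.npz",K=K,e=e,M=M,im=im)
print(e)
a=cv2.resize(im[20:320,120:520],(800,600),interpolation=cv2.INTER_CUBIC); cv2.imwrite("pics/w3.png",a)
d=r.silhouettes(c,"distance_ring"); 
for x in d[:2]:
    p=x["pixels"]; v,u=np.nonzero(p); print(x["confidence"],u.min(),u.max(),v.min(),v.max())
```

```text
7.65 [0.5701 0.0337 0.1995] [ 1.7993e+02 -1.5000e-01 -4.0000e-02] [-0.3 -0.1 -0.9] [ 0.02 -0.04 -0.02] 0.5559552435778997 19.999656790459994
[0.65421345 0.03295031 0.28183408]
0.76 275 369 220 312
```

View pics/w3.png

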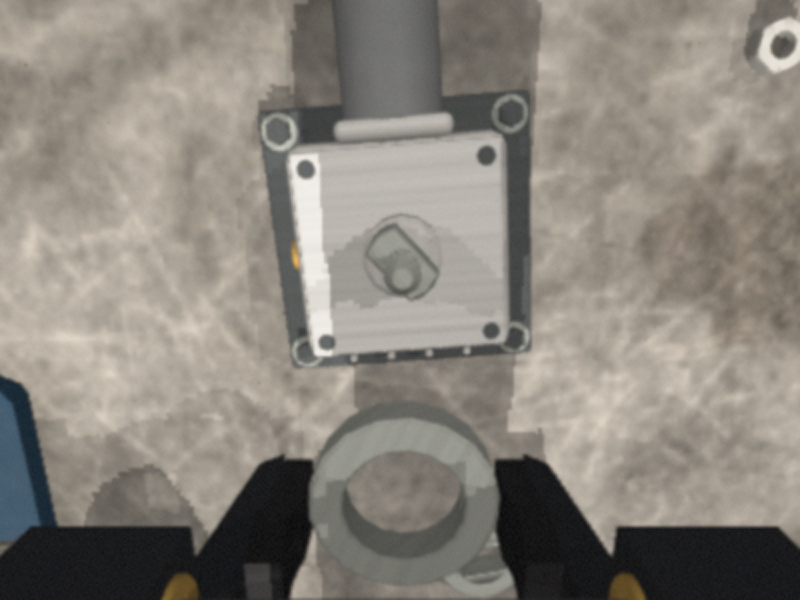

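Run:
```python
from h import *
d=np.load("w3.npz"); K,e,M,im=d["K"],d["e"],d["M"],d["im"]
f=lambda x,y:((x+.5)/2-.5+120,(y+.5)/2-.5+20)
print("tip",back(f(402,279),.104,K,e,M)); print("boss",back(f(402,256),.062,K,e,M))
sc=np.array([back(f(*p),.05,K,e,M)[:2] for p in [(306,169),(487,155),(491,330),(327,342)]]); print("screws",sc,sc.mean(0))
co=np.array([back(f(*p),.05,K,e,M)[:2] for p in [(290,152),(502,130),(508,342),(318,356)]]); print("corn",co,co.mean(0))
# zoom and draw
g=cv2.resize(im[120:180,290:350],(600,600),interpolation=cv2.INTER_CUBIC); g=cv2.convertScaleAbs(g,alpha=1.6,beta=-60); cv2.imwrite("pics/w3z.png",g)
```

```text
tip [0.62179416 0.0330073  0.104     ]
boss [0.62254095 0.03301239 0.062     ]
screws [[ 0.65245821  0.0681361 ]
 [ 0.65726943  0.00205969]
 [ 0.59145974 -0.00248957]
 [ 0.58652942  0.06317985]] [0.6219292  0.03272152]
corn [[ 0.6583135   0.07363346]
 [ 0.66572636 -0.00295056]
 [ 0.58646756 -0.00955965]
 [ 0.58063341  0.06706744]] [0.62278521 0.03204767]
```

View pics/w3z.png

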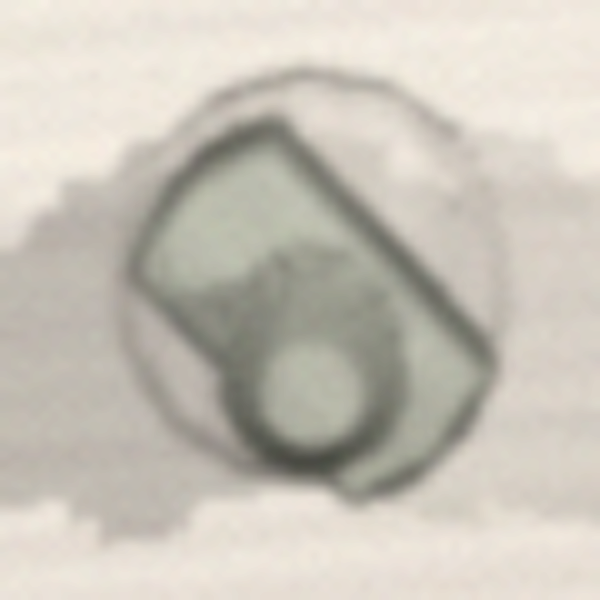

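Run:
```python
from h import *
K,e,M=cam("wrist"); s=state()
z=s["tool_pos"][2]-.0669
circ("wrist","distance_ring",(z,z+.014),.025,K,e,M)
f=lambda x,y:((x+.5)/2-.5+120,(y+.5)/2-.5+20)
print([back(f(*p),z+.014,K,e,M)[:2] for p in [(404,501),(404,418),(404,584),(310,497),(498,497)]])
g=lambda x,y:((x+.5)/10-.5+290,(y+.5)/10-.5+120)
for a,b,zz in [((285,122),(495,365),.0765),((132,272),(340,490),.0765),((270,145),(470,360),.078)]:
    v=back(g(*a),zz,K,e,M)-back(g(*b),zz,K,e,M); print(np.linalg.norm(v),"flat dir",np.arctan2(v[1],v[0]),"normal",np.arctan2(v[1],v[0])-np.pi/2)
```

```text
7.75 [0.5702 0.033  0.1996] [ 1.7993e+02 -2.8000e-01 -2.0000e-02] [-0. -1. -2.] [-0.02  0.01  0.02] 0.5610124155572515 19.999726116657257
distance_ring [0.5706 0.032 ] IoU 0.961
[array([0.57228157, 0.03187048]), array([0.59549664, 0.03183845]), array([0.54656609, 0.03190596]), array([0.57352569, 0.05598948]), array([0.57338356, 0.00773097])]
0.021677891116766577 flat dir 0.7208286633729273 normal -0.8499676634219693
0.020637156627142064 flat dir 0.7536115947314715 normal -0.817184732063425
0.019690570005881904 flat dir 0.7555521355606407 normal -0.8152441912342558
```

Request:
{"name": "play_rows", "arguments": {
  "translation": [
    [0.02,0,0],
    [0.02,0,0],
    [0.0115,0,0],
    [0,0,0.015],
    [0,0,0.02],
    [0,0,0.02],
    [0,0,0.01],
    [0,0,0]
  ],
  "delta_rot": [
    [0,0,0],
    [0,0,0],
    [0,0,0],
    [0,0,0],
    [0,0,0],
    [0,0,0],
    [0,0,0],
    [0,0,0]
  ],
  "grip": [-0.5,-0.5,-0.5,-0.5,-0.5,-0.5,-0.5,-0.5],
  "squeeze": 10
}}

```text
clock: 8.8
tool_pos: [0.621, 0.0346, 0.1337]
eef_rot: [1.0, -0.0, -0.001, 0.0]
contact_force: [-0.7, 1.1, -1.4]
opening: 0.563
finger_force: 10.0
```

Run:
```python
from h import *
s=state(); K,e,M=cam("wrist"); im=r.snapshot("wrist"); np.savez("w4.npz",K=K,e=e,M=M,im=im)
u,v=proj((.622,.033,.08),K,e,M); u,v=int(u),int(v); print(u,v)
cv2.imwrite("pics/w4.png",cv2.resize(im[v-60:v+60,u-80:u+80],(800,600),interpolation=cv2.INTER_CUBIC))
```

```text
8.8 [0.621  0.0346 0.1337] [ 1.7998e+02 -8.0000e-02 -1.8000e-01] [-0.7  1.1 -1.4] [-0.01 -0.01  0.07] 0.5626264200966247 9.999825154227437
322 271
```

View pics/w4.png

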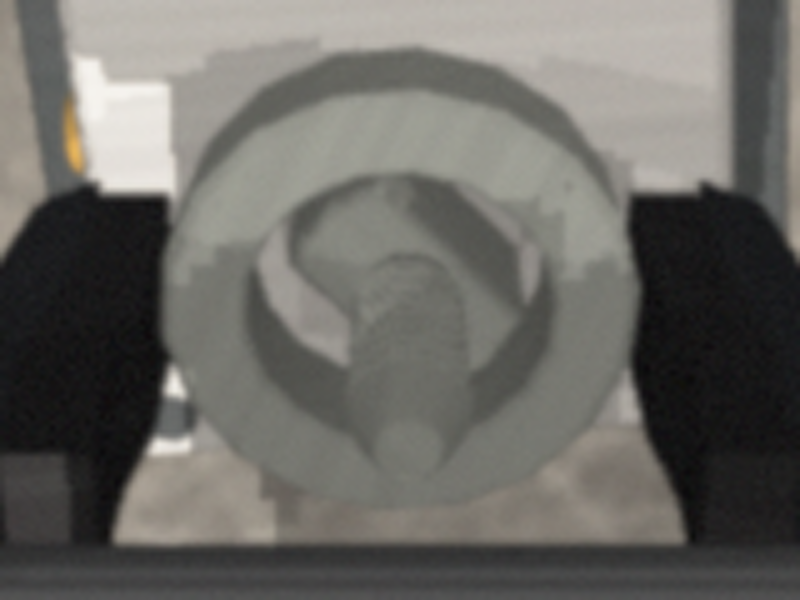

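Request:
{"name": "play_rows", "arguments": {
  "translation": [
    [0.0005,0.0008,0],
    [0,0,0.003],
    [0,0,0.003],
    [0,0,0.002],
    [0,0,0]
  ],
  "delta_rot": [
    [0,0,0],
    [0,0,0],
    [0,0,0],
    [0,0,0],
    [0,0,0]
  ],
  "grip": [-0.5,-0.5,-0.5,-0.5,-0.5]
}}

```text
clock: 9.48
tool_pos: [0.6221, 0.0339, 0.1265]
eef_rot: [1.0, -0.0, -0.0, 0.0]
contact_force: [0.0, -0.3, -1.4]
opening: 0.562
finger_force: 10.0
```

Request:
{"name": "play_rows", "arguments": {
  "translation": [
    [0,0,0.003],
    [0,0,0.003],
    [0,0,0.002],
    [0,0,0.001],
    [0,0,0]
  ],
  "delta_rot": [
    [0,0,0],
    [0,0,0],
    [0,0,0],
    [0,0,0],
    [0,0,0]
  ],
  "grip": [-0.5,-0.5,-0.5,-0.5,-0.5]
}}

```text
clock: 10.1
tool_pos: [0.6222, 0.0339, 0.1176]
eef_rot: [1.0, -0.001, -0.0, 0.0]
contact_force: [-0.0, -0.9, -0.5]
opening: 0.562
finger_force: 10.0
```

Request:
{"name": "play_rows", "arguments": {
  "translation": [
    [0,0,0.0008],
    [0,0,0],
    [0,0,0],
    [0,0,0],
    [0,0,0],
    [0,0,-0.02],
    [0,0,-0.03],
    [0,0,-0.035],
    [-0.024,0.006,0],
    [-0.03,0.007,0],
    [-0.03,0.007,0],
    [-0.03,0.007,0],
    [-0.03,0.007,0],
    [-0.02,0.007,0],
    [0,0,0]
  ],
  "delta_rot": [
    [0,0,0],
    [0,0,0],
    [0,0,0],
    [0,0,0],
    [0,0,0],
    [0,0,0],
    [0,0,0],
    [0,0,0],
    [0,0,0],
    [0,0,0],
    [0,0,0],
    [0,0,0],
    [0,0,0],
    [0,0,0],
    [0,0,0]
  ],
  "grip": [-0.5,-0.5,0.3,1,1,1,1,1,1,1,1,1,1,1,1]
}}

```text
clock: 11.98
tool_pos: [0.4574, -0.0075, 0.203]
eef_rot: [1.0, -0.001, -0.0, 0.0]
contact_force: [-0.1, -0.2, -0.0]
opening: 0.999
finger_force: 0.0
```

Run:
```python
from h import *
s=state(); K,e,M=cam("wrist"); im=r.snapshot("wrist"); np.savez("w5.npz",K=K,e=e,M=M,im=im)
circ("wrist","feed_roll",(0,.016),.023,K,e,M)
circ("wrist","distance_ring",(.05,.064),.025,K,e,M)
u,v=proj((.459,-.008,.016),K,e,M); print(u,v); u,v=int(u),int(v)
cv2.imwrite("pics/w5.png",cv2.resize(im[v-30:v+30,u-40:u+40],(800,600),interpolation=cv2.INTER_CUBIC)); print(u-40,v-30)
```

```text
11.97 [ 0.4574 -0.0075  0.203 ] [ 1.7997e+02 -1.7000e-01 -0.0000e+00] [-0.1 -0.2 -0. ] [ 0.04 -0.02  0.02] 0.9988894994529066 0.0
feed_roll [ 0.4564 -0.0081] IoU 0.918
distance_ring [0.6231 0.0337] IoU 0.96
320.81057316778265 194.75379712442535
280 164
```

View pics/w5.png

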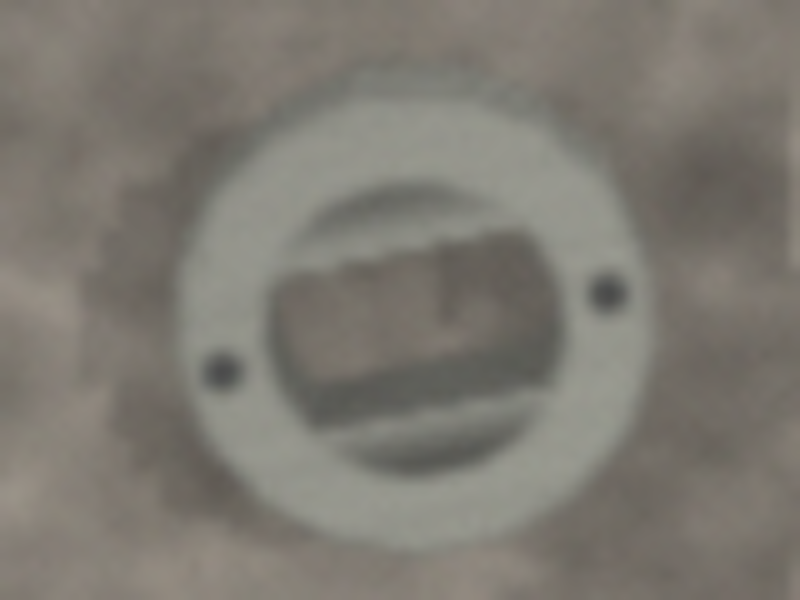

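Run:
```python
from h import *
d=np.load("w5.npz"); K,e,M=d["K"],d["e"],d["M"]
g=lambda x,y:((x+.5)/10-.5+280,(y+.5)/10-.5+164)
def q(a,b):
    A,B=[back(g(*p),.016,K,e,M)[:2] for p in (a,b)]; v=B-A; print((A+B)/2,np.linalg.norm(v),"normal",np.arctan2(v[1],v[0])+np.pi/2)
q((223,371),(607,295)); q((318,432),(552,386)); q((285,270),(525,228)); q((178,320),(652,320)); q((415,97),(415,550))
print(np.round(r.get_state()["q"],3))
```

```text
[ 0.45692453 -0.00814694] 0.03686462462888207 normal 0.2036447795314389
[ 0.44938291 -0.01008449] 0.022650720521347378 normal 0.20406558129052232
[ 0.46513151 -0.00727271] 0.022718203450757438 normal 0.17885450653967538
[ 0.45821866 -0.00822619] 0.04449085320336449 normal -0.0008152622251851316
[ 0.45730604 -0.00822315] 0.04454818370615213 normal 4.711571204166001
[-0.053  0.661 -0.053  2.152  0.1    0.328 -1.761]
```

Request:
{"name": "play_rows", "arguments": {
  "translation": [
    [0,0.0007,0],
    [0,0,0.01],
    [0,0,0.02],
    [0,0,0.025],
    [0,0,0.025],
    [0,0,0.02],
    [0,0,0.015],
    [0,0,0]
  ],
  "delta_rot": [
    [0,0,-9],
    [0,0,-10],
    [0,0,-10],
    [0,0,-10],
    [0,0,-10],
    [0,0,-10],
    [0,0,0],
    [0,0,0]
  ],
  "grip": [1,1,1,1,1,1,1,1]
}}

```text
clock: 13.12
tool_pos: [0.459, -0.0072, 0.086]
eef_rot: [0.87, 0.492, -0.0, 0.0]
contact_force: [0.2, 0.1, 0.8]
opening: 1.003
finger_force: 0.0
```

Run:
```python
from h import *
s=state(); X=R.from_quat(s["eef_rot"]).as_matrix(); print("heading deg",np.degrees(np.arctan2(X[1,0],X[0,0])),"to roll in tool",X.T@(np.array([.457,-.0082,.067])-s["tool_pos"]))
```

```text
13.12 [ 0.459  -0.0072  0.086 ] [ 1.5665e+02  8.8620e+01 -3.0000e-02] [0.2 0.1 0.8] [-0.02  0.01  0.07] 1.0033947481136796 0.0
heading deg 58.9975976005495 to roll in tool [-0.00189216 -0.00123168  0.01897315]
```

Request:
{"name": "play_rows", "arguments": {
  "translation": [
    [-0.0019,-0.0012,0.01],
    [0,0,0.009],
    [0,0,0],
    [0,0,0],
    [0,0,0],
    [0,0,0],
    [0,0,0]
  ],
  "delta_rot": [
    [0,0,0],
    [0,0,0],
    [0,0,0],
    [0,0,0],
    [0,0,0],
    [0,0,0],
    [0,0,0]
  ],
  "grip": [1,1,0.5,0,-0.5,-0.5,-0.5],
  "squeeze": 15
}}

```text
clock: 14.0
tool_pos: [0.4576, -0.0088, 0.0745]
eef_rot: [0.871, 0.492, -0.003, -0.001]
contact_force: [-0.2, 0.4, 1.8]
opening: 0.511
finger_force: 15.0
```

Run:
```python
from h import *
s=state(); print(np.round(s["q"],3))
```

```text
14.0 [ 0.4576 -0.0088  0.0745] [-156.62  -88.54    0.46] [-0.2  0.4  1.8] [-0.    0.01 -0.02] 0.5106445607459985 15.000821407302283
[-0.044  0.933 -0.061  2.196  1.207  0.053 -1.829]
```

Request:
{"name": "play_rows", "arguments": {
  "translation": [
    [0,0,-0.01],
    [0,0,-0.015],
    [0,0,-0.03],
    [0,0,-0.04],
    [0,0,-0.04],
    [0,0,0]
  ],
  "delta_rot": [
    [0,0,0],
    [0,0,0],
    [0,0,0],
    [0,0,0],
    [0,0,0],
    [0,0,0]
  ],
  "grip": [-0.5,-0.5,-0.5,-0.5,-0.5,-0.5]
}}

```text
clock: 14.75
tool_pos: [0.4592, -0.0088, 0.2113]
eef_rot: [0.871, 0.492, -0.0, -0.0]
contact_force: [-0.1, 0.2, -2.8]
opening: 0.509
finger_force: 15.0
```

Run:
```python
from h import *
s=state(); print(np.round(s["q"],3)); X=R.from_quat(s["eef_rot"]).as_matrix(); print(X, "to shaft tool", X.T@(np.array([.622,.033,.25])-s["tool_pos"]))
```

```text
14.75 [ 0.4592 -0.0088  0.2113] [-1.5675e+02 -8.8480e+01  9.0000e-02] [-0.1  0.2 -2.8] [-0.06 -0.03 -0.03] 0.5090745614629506 14.99794488918269
[ 0.298  0.701 -0.61   2.127  0.784  0.551 -1.44 ]
[[ 5.16734657e-01  8.56145118e-01 -9.11662447e-04]
 [ 8.56145203e-01 -5.16735152e-01 -4.17637315e-04]
 [-8.28646182e-04 -5.64707756e-04 -9.99999497e-01]] to shaft tool [ 0.11985015  0.11773764 -0.03883519]
```

Request:
{"name": "play_rows", "arguments": {
  "translation": [
    [0,0,0],
    [0,0,0],
    [0,0,0],
    [0,0,0],
    [0,0,0],
    [0,0,0],
    [0.02,-0.0075,0],
    [0.02,-0.0075,0],
    [0.02,-0.0075,0],
    [0.02,-0.0075,0],
    [0.02,-0.0075,0],
    [0.013,-0.0045,0],
    [0,0,0],
    [0,0,0]
  ],
  "delta_rot": [
    [0,0,9],
    [0,0,10],
    [0,0,10],
    [0,0,10],
    [0,0,10],
    [0,0,10],
    [0,0,0],
    [0,0,0],
    [0,0,0],
    [0,0,0],
    [0,0,0],
    [0,0,0],
    [0,0,0],
    [0,0,0]
  ],
  "grip": [-0.5,-0.5,-0.5,-0.5,-0.5,-0.5,-0.5,-0.5,-0.5,-0.5,-0.5,-0.5,-0.5,-0.5]
}}

```text
clock: 16.5
tool_pos: [0.57, 0.0327, 0.2077]
eef_rot: [1.0, -0.0, -0.004, 0.001]
contact_force: [0.4, 0.2, -1.0]
opening: 0.514
finger_force: 15.0
```

Run:
```python
from h import *
s=state(); K,e,M=cam("wrist"); im=r.snapshot("wrist"); np.savez("w6.npz",K=K,e=e,M=M,im=im)
z=s["tool_pos"][2]-.0745; print(np.round(s["q"],3))
circ("wrist","feed_roll",(z,z+.016),.023,K,e,M)
circ("wrist","distance_ring",(.05,.064),.025,K,e,M)
cv2.imwrite("pics/w6.png",cv2.resize(im[115:325,180:460],(800,600),interpolation=cv2.INTER_CUBIC))
```

```text
16.5 [0.57   0.0327 0.2077] [ 1.7985e+02 -6.0000e-02 -7.2000e-01] [ 0.4  0.2 -1. ] [ 0.02  0.04 -0.01] 0.5138960638530984 14.998060582147446
[ 0.079  0.77  -0.375  1.806  0.432  0.657 -2.12 ]
feed_roll [0.57   0.0316] IoU 0.943
distance_ring [0.6226 0.0331] IoU 0.943
```

View pics/w6.png

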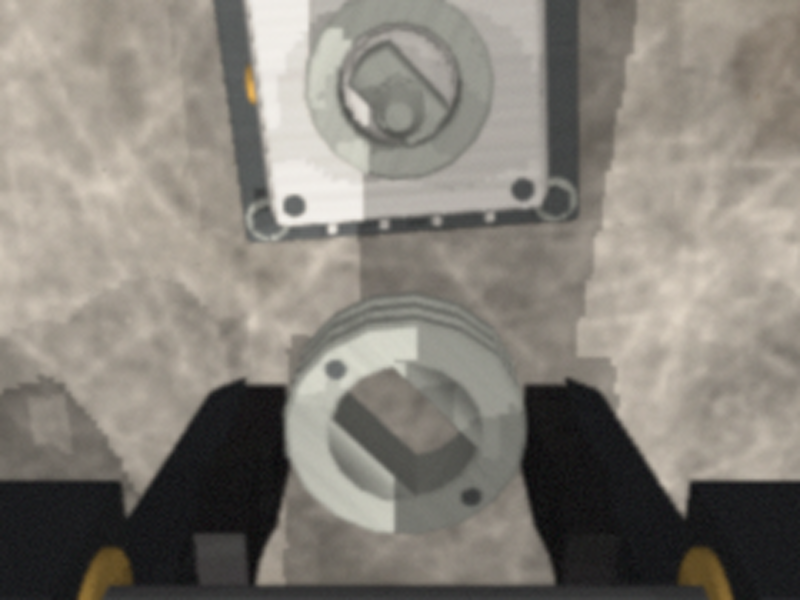

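Run:
```python
from h import *
d=np.load("w6.npz"); K,e,M=d["K"],d["e"],d["M"]; k=280/800
g=lambda x,y:((x+.5)*k-.5+180,(y+.5)*k-.5+115)
def q(n,a,b,z):
    A,B=[back(g(*p),z,K,e,M)[:2] for p in (a,b)]; v=B-A; print(n,(A+B)/2,np.linalg.norm(v),"normal",np.arctan2(v[1],v[0])+np.pi/2)
q("roll marks",(336,369),(472,497),.1492); q("roll flat",(402,362),(480,440),.1492)
q("roll flat L",(330,425),(408,497),.1492)
q("shaftR",(390,42),(449,108),.0775)
q("tip",(400,112),(400,113),.104)
# line segments by LSD
im=d["im"]; gray=cv2.cvtColor(im,cv2.COLOR_BGR2GRAY); big=cv2.resize(gray,None,fx=4,fy=4,interpolation=cv2.INTER_CUBIC)
L=cv2.createLineSegmentDetector().detect(big)[0].reshape(-1,4)/4
for name,z,c,rad in [("shaft",.0775,(320,143),25),("roll",.1492,(321,265),36)]:
    for l in L:
        m=(l[:2]+l[2:])/2
        if np.hypot(*(m-c))<rad and np.hypot(*(l[:2]-l[2:]))>9:
            A,B=[back(p,z,K,e,M)[:2] for p in (l[:2],l[2:])]; v=B-A; t=(np.arctan2(v[1],v[0]))%np.pi-np.pi/2
            if -1.2<t<-.5: print(name,np.round(m,1),round(np.linalg.norm(v)*1e3,1),round(t,3))
```

```text
roll marks [0.57033061 0.03146722] 0.03732592917246585 normal -0.8218396570440212
roll flat [0.57730092 0.02489631] 0.021801896906549666 normal -0.8369449199239654
roll flat L [0.5645579  0.03832195] 0.02143395522052055 normal -0.8257211006802034
shaftR [0.62725217 0.02782453] 0.021480072150486244 normal -0.8309126858772347
tip [0.62278135 0.03261523] 0.00021645055694253075 normal 4.71124015964639
shaft [303.6 154.7] 8.2 -1.037
shaft [306.  149.1] 8.8 -0.814
shaft [305.3 161.6] 9.4 -0.781
shaft [326.6 139.5] 20.7 -0.81
roll [307.9 272.4] 18.5 -0.819
roll [302.3 283. ] 6.5 -0.837
roll [296.1 274.4] 6.6 -1.19
roll [343.5 268.2] 5.3 -0.822
roll [338.9 248. ] 6.3 -0.673
roll [318.1 267.1] 8.3 -0.799
roll [307.9 257.5] 7.7 -0.808
```

Request:
{"name": "play_rows", "arguments": {
  "translation": [
    [0.02,-0.0013,0],
    [0.02,0,0],
    [0.0124,0,0],
    [0,0,0],
    [0,0,0.01],
    [0,0,0.01],
    [0,0,0],
    [0,0,0]
  ],
  "delta_rot": [
    [0,0,0],
    [0,0,0],
    [0,0,0],
    [0,0,0],
    [0,0,0],
    [0,0,0],
    [0,0,0],
    [0,0,0]
  ],
  "grip": [-0.5,-0.5,-0.5,-0.5,-0.5,-0.5,-0.5,-0.5],
  "squeeze": 12
}}

```text
clock: 17.65
tool_pos: [0.6235, 0.0345, 0.1884]
eef_rot: [1.0, -0.0, -0.003, 0.001]
contact_force: [1.2, -0.4, -1.7]
opening: 0.514
finger_force: 12.0
```

Run:
```python
from h import *
s=state(); X=R.from_quat(s["eef_rot"]).as_matrix(); print("to target tool", X.T@(np.array([.6224,.034,.16])-s["tool_pos"]), "heading",np.degrees(np.arctan2(X[1,0],X[0,0])))
```

```text
17.65 [0.6235 0.0345 0.1884] [ 1.7993e+02 -6.0000e-02 -4.9000e-01] [ 1.2 -0.4 -1.7] [ 0.04 -0.03  0.03] 0.5138047316197482 11.998131750442553
to target tool [-0.0009427   0.00042953  0.02840834] heading -0.03527852173717681
```

Request:
{"name": "play_rows", "arguments": {
  "translation": [
    [-0.0009,0.0004,0.0],
    [0,0,0.008],
    [0,0,0.008],
    [0,0,0.008],
    [0,0,0.004],
    [0,0,0],
    [0,0,0]
  ],
  "delta_rot": [
    [0,0,0],
    [0,0,0],
    [0,0,0],
    [0,0,0],
    [0,0,0],
    [0,0,0],
    [0,0,0]
  ],
  "grip": [-0.5,-0.5,-0.5,-0.5,-0.5,-0.5,-0.5],
  "squeeze": 12
}}

```text
clock: 18.52
tool_pos: [0.6227, 0.034, 0.1607]
eef_rot: [1.0, -0.0, -0.002, 0.001]
contact_force: [0.1, -0.1, -1.3]
opening: 0.511
finger_force: 12.0
```

Run:
```python
from h import *
s=state(); K,e,M=cam("wrist"); im=r.snapshot("wrist"); np.savez("w7.npz",K=K,e=e,M=M,im=im)
z=s["tool_pos"][2]-.0745
circ("wrist","feed_roll",(z,z+.016),.023,K,e,M)
cv2.imwrite("pics/w7.png",cv2.resize(im[205:325,240:400],(800,600),interpolation=cv2.INTER_CUBIC))
```

```text
18.52 [0.6227 0.034  0.1607] [ 1.7994e+02 -7.0000e-02 -4.3000e-01] [ 0.1 -0.1 -1.3] [0.03 0.06 0.02] 0.5108742491126703 11.99810934762354
feed_roll [0.6232 0.0332] IoU 0.955
```

View pics/w7.png

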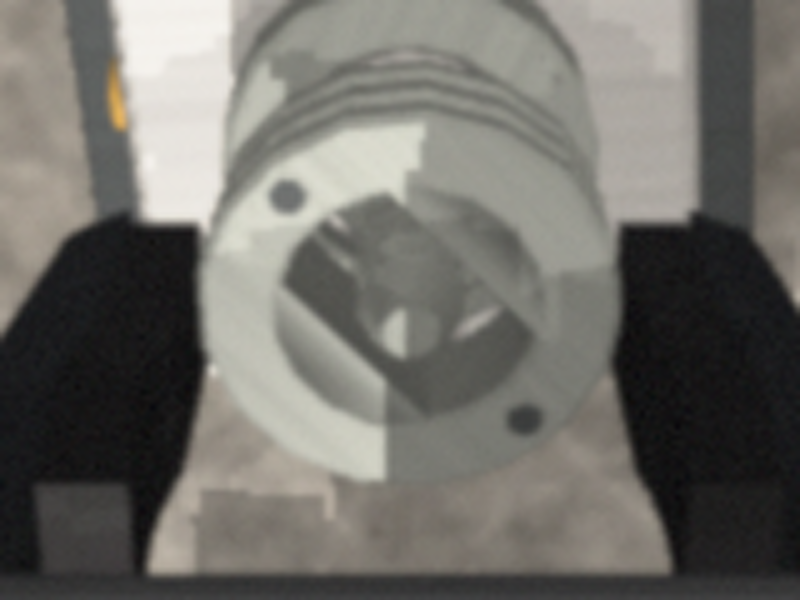

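Request:
{"name": "play_rows", "arguments": {
  "translation": [
    [-0.0004,0.0003,0.003],
    [0,0,0.003],
    [0,0,0.002],
    [0,0,0.0015],
    [0,0,0]
  ],
  "delta_rot": [
    [0,0,0],
    [0,0,0],
    [0,0,0],
    [0,0,0],
    [0,0,0]
  ],
  "grip": [-0.5,-0.5,-0.5,-0.5,-0.5],
  "squeeze": 12
}}

```text
clock: 19.25
tool_pos: [0.622, 0.0337, 0.1509]
eef_rot: [1.0, -0.0, -0.003, 0.001]
contact_force: [0.2, 0.7, -1.0]
opening: 0.516
finger_force: 12.0
```

Below the shoulder height with no contact force; continuing.

Request:
{"name": "play_rows", "arguments": {
  "translation": [
    [0,0,0.0015],
    [0,0,0.0015],
    [0,0,0.0015],
    [0,0,0]
  ],
  "delta_rot": [
    [0,0,0],
    [0,0,0],
    [0,0,0],
    [0,0,0]
  ],
  "grip": [-0.5,-0.5,-0.5,-0.5]
}}

```text
clock: 19.75
tool_pos: [0.622, 0.0336, 0.1463]
eef_rot: [1.0, -0.0, -0.003, 0.001]
contact_force: [0.2, 0.2, -1.7]
opening: 0.512
finger_force: 12.0
```

Request:
{"name": "play_rows", "arguments": {
  "translation": [
    [0,0,0.002],
    [0,0,0.002],
    [0,0,0.0015],
    [0,0,0.001],
    [0,0,0]
  ],
  "delta_rot": [
    [0,0,0],
    [0,0,0],
    [0,0,0],
    [0,0,0],
    [0,0,0]
  ],
  "grip": [-0.5,-0.5,-0.5,-0.5,-0.5]
}}

```text
clock: 20.38
tool_pos: [0.622, 0.0336, 0.1399]
eef_rot: [1.0, -0.0, -0.003, 0.001]
contact_force: [-0.5, -0.2, -1.2]
opening: 0.514
finger_force: 12.0
```

Request:
{"name": "play_rows", "arguments": {
  "translation": [
    [0,0,0.0007],
    [0,0,0.0006],
    [0,0,0],
    [0,0,0]
  ],
  "delta_rot": [
    [0,0,0],
    [0,0,0],
    [0,0,0],
    [0,0,0]
  ],
  "grip": [-0.5,-0.5,-0.5,-0.5]
}}

```text
clock: 20.88
tool_pos: [0.6221, 0.0337, 0.1388]
eef_rot: [1.0, -0.0, -0.003, 0.001]
contact_force: [-0.6, 0.2, -0.8]
opening: 0.516
finger_force: 12.0
```

Request:
{"name": "play_rows", "arguments": {
  "translation": [
    [0,0,0],
    [0,0,0],
    [0,0,0],
    [0,0,-0.015],
    [0,0,-0.025],
    [0,0,-0.03],
    [-0.022,0.021,0],
    [-0.026,0.025,0],
    [-0.026,0.025,0],
    [-0.026,0.025,0],
    [-0.026,0.025,0],
    [-0.026,0.025,0],
    [-0.025,0.025,0],
    [0,0,0],
    [0,0,0],
    [0,0,0]
  ],
  "delta_rot": [
    [0,0,0],
    [0,0,0],
    [0,0,0],
    [0,0,0],
    [0,0,0],
    [0,0,0],
    [0,0,0],
    [0,0,0],
    [0,0,0],
    [0,0,0],
    [0,0,0],
    [0,0,0],
    [0,0,0],
    [0,0,8.5],
    [0,0,8.5],
    [0,0,0]
  ],
  "grip": [0,0.6,1,1,1,1,1,1,1,1,1,1,1,1,1,1]
}}

```text
clock: 22.88
tool_pos: [0.4458, -0.1372, 0.2107]
eef_rot: [0.989, -0.147, -0.002, 0.001]
contact_force: [0.1, 0.9, 0.4]
opening: 0.998
finger_force: 0.0
```

Run:
```python
from h import *
s=state(); print(np.round(s["q"],3)); K,e,M=cam("wrist"); im=r.snapshot("wrist"); np.savez("w8.npz",K=K,e=e,M=M,im=im)
w=circ("wrist","washer",(0,.006),.018,K,e,M)
print([(np.round(d["point"],4),round(d["confidence"],2)) for d in r.look_for("wrist","washer")])
for n,rad,zs in [("feed_roll",.023,[(.064,.08),(.078,.094)])]:
    for z in zs: circ("wrist",n,z,rad,K,e,M)
X=R.from_quat(s["eef_rot"]).as_matrix(); print(np.degrees(np.arctan2(X[1,0],X[0,0])),X.T@(np.array([*w,.066])-s["tool_pos"]))
r.snapshot("scene"); K,e,M=cam("scene")
for z in [(.064,.08),(.078,.094)]: circ("scene","feed_roll",z,.023,K,e,M)
# bright-disc check of the washer
u=proj((*w,.006),K,e,M)
```

```text
22.88 [ 0.4458 -0.1372  0.2107] [177.88 -26.52  -0.3 ] [0.1 0.9 0.4] [ 0.03  0.02 -0.01] 0.9983116099626064 0.0
[ 0.377  0.66  -0.283  2.116  0.434  0.425 -2.116]
washer [ 0.4426 -0.1392] IoU 0.949
[(array([ 0.4426, -0.1359,  0.0077]), 0.75)]
feed_roll [0.6231 0.0342] IoU 0.955
feed_roll [0.6181 0.0236] IoU 0.927
-16.960209599838198 [-0.00203782  0.00242971  0.14476068]
feed_roll [0.6253 0.0307] IoU 0.759
feed_roll [0.6023 0.0484] IoU 0.712
```

Request:
{"name": "play_rows", "arguments": {
  "translation": [
    [0.007,0.0024,0.025],
    [0,0,0.03],
    [0,0,0.03],
    [0,0,0.015],
    [0,0,0],
    [0.0025,0,0.018],
    [0.0025,0,0.0176],
    [0,0,0],
    [0,0,0]
  ],
  "delta_rot": [
    [0,0,0],
    [0,0,0],
    [0,0,0],
    [0,-4,0],
    [0,-4,0],
    [0,0,0],
    [0,0,0],
    [0,0,0],
    [0,0,0]
  ],
  "grip": [1,1,1,1,1,1,1,1,1]
}}

```text
clock: 24.4
tool_pos: [0.4507, -0.1416, 0.0742]
eef_rot: [0.986, -0.148, -0.071, -0.009]
contact_force: [0.1, -0.6, 0.4]
opening: 0.999
finger_force: 0.0
```

Run:
```python
from h import *
s=state(); print(np.round(s["q"],3)); X=R.from_quat(s["eef_rot"]).as_matrix(); tip=s["tool_pos"]+.064*X[:,2]
print("tip",tip,"zaxis",X[:,2],"to washer in tool",X.T@(np.array([.4426,-.139,.0025])-tip))
```

```text
24.4 [ 0.4507 -0.1416  0.0742] [-176.5    26.44   12.77] [ 0.1 -0.6  0.4] [ 0.03 -0.09 -0.01] 0.9994188119415152 0.0
[ 0.343  0.953 -0.216  2.04   0.505  0.346 -2.156]
tip [ 0.44184604 -0.13906524  0.01087891] zaxis [-0.13806482  0.03955019 -0.98963321] to washer in tool [ 0.00189756 -0.00030538  0.00819054]
```

Request:
{"name": "play_rows", "arguments": {
  "translation": [
    [0.0019,-0.0003,0.004],
    [0,0,0.0042],
    [0,0,0],
    [0,0,0],
    [0,0,0],
    [0,0,0],
    [0,0,0],
    [0,0,0]
  ],
  "delta_rot": [
    [0,0,0],
    [0,0,0],
    [0,0,0],
    [0,0,0],
    [0,0,0],
    [0,0,0],
    [0,0,0],
    [0,0,0]
  ],
  "grip": [1,1,1,0.4,0,-0.5,-0.5,-0.5],
  "squeeze": 15
}}

```text
clock: 25.4
tool_pos: [0.4513, -0.1416, 0.0655]
eef_rot: [0.986, -0.148, -0.072, -0.009]
contact_force: [-0.8, -0.8, 0.1]
opening: 0.455
finger_force: 0.0
```

Run:
```python
from h import *
s=state(); X=R.from_quat(s["eef_rot"]).as_matrix(); tip=s["tool_pos"]+.064*X[:,2]
print("tip",tip)
K,e,M=cam("wrist"); im=r.snapshot("wrist"); w=circ("wrist","washer",(0,.006),.018,K,e,M)
```

```text
25.4 [ 0.4513 -0.1416  0.0655] [-176.5    26.47   12.8 ] [-0.8 -0.8  0.1] [ 0.01 -0.15 -0.03] 0.45465823961914914 0.0
tip [ 0.44243633 -0.13905858  0.00217272]
washer [ 0.4419 -0.1391] IoU 0.926
```

Request:
{"name": "play_rows", "arguments": {
  "translation": [
    [0,0,0],
    [0,0,0],
    [0,0,0],
    [-0.0028,0,-0.0198],
    [-0.0042,0,-0.0297],
    [-0.0063,0,-0.0446],
    [-0.0063,0,-0.0446],
    [0,0,0],
    [0,0,0]
  ],
  "delta_rot": [
    [0,0,0],
    [0,0,0],
    [0,0,0],
    [0,0,0],
    [0,0,0],
    [0,0,0],
    [0,0,0],
    [0,0,0],
    [0,0,0]
  ],
  "grip": [-0.5,-0.5,-0.5,-0.5,-0.5,-0.5,-0.5,-0.5,-0.5]
}}

```text
clock: 26.62
tool_pos: [0.4515, -0.1416, 0.2052]
eef_rot: [0.986, -0.148, -0.072, -0.009]
contact_force: [-0.6, -1.4, -0.3]
opening: 0.394
finger_force: 15.0
```

```bash
cat >> h.py <<'E'
T=np.array([.6226,.0331])
def held(zb=None):
    """washer in hand: its height from the tip (+.0022 at the pick) and where it stands"""
    s=state(); X=R.from_quat(s["eef_rot"]).as_matrix(); tip=s["tool_pos"]+.064*X[:,2]; z=tip[2]-.0022
    K,e,M=cam("wrist"); im=r.snapshot("wrist"); w=circ("wrist","washer",(z,z+.006),.018,K,e,M)
    print("tip",np.round(tip,4),"tool z",np.round(X[:,2],3),"underside",round(z,4))
    for n,p in [("tip",tip[:2])]+([("washer",w)] if w is not None else []):
        print(n,"off tip world",np.round(p-tip[:2],4),"to shaft, tool axes",np.round(X.T@np.array([*(T-p),0]),4))
    print("down in tool",np.round(X.T@[0,0,-1],4)); return s,X,tip,w
E
python3 -c "
from h import *
held()"
```

```text
26.62 [ 0.4515 -0.1416  0.2052] [-176.5    26.49   12.86] [-0.6 -1.4 -0.3] [-0.   -0.14  0.01] 0.3938816715884042 14.999706765120209
washer [ 0.4418 -0.1396] IoU 0.918
tip [ 0.4426 -0.139   0.1418] tool z [-0.139  0.039 -0.99 ] underside 0.1396
tip off tip world [0. 0.] to shaft, tool axes [ 0.1202 -0.2174 -0.0182]
washer off tip world [-0.0008 -0.0005] to shaft, tool axes [ 0.1208 -0.2181 -0.0183]
down in tool [ 0.1445 -0.0031  0.9895]
```

Request:
{"name": "play_rows", "arguments": {
  "translation": [
    [0,0,0],
    [0,0,0],
    [0.0223,-0.0215,-0.0033],
    [0.0223,-0.0215,-0.0033],
    [0.0223,-0.0215,-0.0033],
    [0.0223,-0.0215,-0.0033],
    [0.0223,-0.0215,-0.0033],
    [0.0223,-0.0215,-0.0033],
    [0.0223,-0.0215,-0.0033],
    [0.0223,-0.0215,-0.0033],
    [0,0,0],
    [0,0,0],
    [0,0,0]
  ],
  "delta_rot": [
    [-1.23,0.03,-8.4],
    [-1.23,0.03,-8.4],
    [0,0,0],
    [0,0,0],
    [0,0,0],
    [0,0,0],
    [0,0,0],
    [0,0,0],
    [0,0,0],
    [0,0,0],
    [0,0,0],
    [0,0,0],
    [0,0,0]
  ],
  "grip": [-0.5,-0.5,-0.5,-0.5,-0.5,-0.5,-0.5,-0.5,-0.5,-0.5,-0.5,-0.5,-0.5]
}}

```text
clock: 28.35
tool_pos: [0.6317, 0.0291, 0.2049]
eef_rot: [0.997, -0.001, -0.073, 0.002]
contact_force: [-0.4, 0.1, -1.1]
opening: 0.395
finger_force: 15.0
```

```bash
python3 -c "
from h import *
s,X,tip,w=held(); print(np.round(s['q'],3))
K,e,M=cam('wrist')
circ('wrist','feed_roll',(.064,.08),.023,K,e,M)"
```

```text
28.35 [0.6317 0.0291 0.2049] [179.28  -0.22 -13.11] [-0.4  0.1 -1.1] [ 0.05 -0.16  0.06] 0.39533549967843695 14.999695417627663
washer [0.6216 0.0279] IoU 0.923
tip [0.6224 0.0288 0.1416] tool z [-0.145 -0.004 -0.989] underside 0.1394
tip off tip world [0. 0.] to shaft, tool axes [ 0.0002 -0.0043 -0.0001]
washer off tip world [-0.0007 -0.0009] to shaft, tool axes [ 0.0009 -0.0052 -0.0002]
down in tool [ 0.1454 -0.0044  0.9894]
[ 0.114  0.897 -0.449  1.492  0.386  0.991 -2.021]
feed_roll [0.6232 0.0331] IoU 0.962
```

Request:
{"name": "play_rows", "arguments": {
  "translation": [
    [0.0009,-0.0048,0],
    [0.0022,0,0.0148],
    [0.0022,0,0.0148],
    [0,0,0],
    [0,0,0]
  ],
  "delta_rot": [
    [0,0,0],
    [0,0,0],
    [0,0,0],
    [0,0,0],
    [0,0,0]
  ],
  "grip": [-0.5,-0.5,-0.5,-0.5,-0.5],
  "squeeze": 8
}}

```text
clock: 29.12
tool_pos: [0.6335, 0.0351, 0.1752]
eef_rot: [0.997, -0.001, -0.072, 0.001]
contact_force: [0.2, 1.0, -0.8]
opening: 0.397
finger_force: 8.0
```

Run:
```python
from h import *
s,X,tip,w=held(); K,e,M=cam('wrist')
circ('wrist','feed_roll',(.064,.08),.023,K,e,M)
# thread tip seen inside the bore: predicted pixels
im=r.snapshot('wrist'); np.savez("w9.npz",im=im,K=K,e=e,M=M)
print(proj((*T,.104),K,e,M),proj((*w,s["tool_pos"][2]*0+tip[2]+.0038),K,e,M))
g=cv2.cvtColor(im,cv2.COLOR_BGR2GRAY); u,v=proj((*T,.108),K,e,M).round().astype(int)
for y in range(v-26,v+27,3): print(y," ".join("%3d"%q for q in g[y,u-36:u+37:3]))
print("cols",u-36,"step3")
```

```text
29.12 [0.6335 0.0351 0.1752] [ 1.7936e+02 -1.3000e-01 -1.2980e+01] [ 0.2  1.  -0.8] [ 0.03 -0.15 -0.02] 0.3972881640486707 7.999764159321785
washer [0.6235 0.0341] IoU 0.924
tip [0.6243 0.0349 0.1119] tool z [-0.144 -0.003 -0.99 ] underside 0.1097
tip off tip world [0. 0.] to shaft, tool axes [-0.0017  0.0018  0.0002]
washer off tip world [-0.0007 -0.0008] to shaft, tool axes [-0.0009  0.001   0.0001]
down in tool [ 0.1439 -0.003   0.9896]
feed_roll [0.6228 0.0327] IoU 0.579
[323.15251225 256.49377481] [321.49826936 268.21366015]
235 235 190 205 204 203 162 180 152 103 161 113 106 110 110 111 116 122 111  98 119 129 125 123 143 163
238 233 188 207 208 207 158 135 125 106 103 102 101 101 101  97  99 111 116  93 104 119 122 127 140 166
241 237 219 201 207 203 115 104 110 118 133 151 150 147 138 134 125 105 105  90 109 119 121 129 141 168
244 235 235 199 184 103 101 131 166 199 208 211 212 212 211 211 206 163 124  99  92 115 119 126 154 164
247 238 239 217  93 111 165 198 200 198 200 199 201 204 209 210 213 214 211 182 115  90 118 142 160 161
250  68 224 136 124 182 200 202 202 203 204 
[... 622 characters left out ...]
4 124 130 128 124 121  93 157 146 120 121 121 122 103  20  21
271  16 152 202 206 209 212 214 179  95  93 107 120 116 110  93  94 175 141 121 119 119 119  82  19  18
274  19 121 211 212 215 216 218 217 139  97  94  95  95  96  97 147 141 116 119 117 117 116  68  16  20
277  24  77 180 212 210 212 213 213 213 166 126 117 119 125 181 219 138 119 118 118 117 115  63  21  15
280  18  88 126 201 210 216 214 216 218 219 220 217 216 218 218 216 116 116 116 118 115 113  85  19  24
283  22 107 118 146 202 212 214 215 217 218 221 223 222 224 224 222 121 119 120 114 116 122 113  15  15
286  27 122 126 127 129 182 219 223 222 223 224 224 224 224 224 221 119 118 113 110 112 123 116  22  22
cols 287 step3
```

Request:
{"name": "play_rows", "arguments": {
  "translation": [
    [-0.001,0.0011,0],
    [0,0,0],
    [0.0006,0,0.004],
    [0.0006,0,0.004],
    [0,0,0],
    [0,0,0]
  ],
  "delta_rot": [
    [0,0,0],
    [0,0,0],
    [0,0,0],
    [0,0,0],
    [0,0,0],
    [0,0,0]
  ],
  "grip": [-0.5,-0.5,-0.5,-0.5,-0.5,-0.5],
  "squeeze": 8
}}

```text
clock: 30.08
tool_pos: [0.6325, 0.0341, 0.1674]
eef_rot: [0.997, -0.001, -0.072, 0.001]
contact_force: [0.7, 0.4, -0.1]
opening: 0.402
finger_force: 8.0
```

```bash
python3 -c "
from h import *
held()"
```

```text
30.07 [0.6325 0.0341 0.1674] [ 1.7936e+02 -1.2000e-01 -1.2950e+01] [ 0.7  0.4 -0.1] [ 0.02 -0.13  0.04] 0.40219695241614617 7.9997482895851135
washer [0.6227 0.0329] IoU 0.942
tip [0.6233 0.0339 0.1041] tool z [-0.144 -0.003 -0.99 ] underside 0.1019
tip off tip world [0. 0.] to shaft, tool axes [-0.0007  0.0008  0.0001]
washer off tip world [-0.0006 -0.001 ] to shaft, tool axes [-0.0001 -0.0002  0.    ]
down in tool [ 0.1437 -0.003   0.9896]
```

Well centred; past the tip with no force. Going on in small steps.

Request:
{"name": "play_rows", "arguments": {
  "translation": [
    [0.0003,0,0.002],
    [0.0003,0,0.002],
    [0.0003,0,0.002],
    [0.0003,0,0.002],
    [0,0,0]
  ],
  "delta_rot": [
    [0,0,0],
    [0,0,0],
    [0,0,0],
    [0,0,0],
    [0,0,0]
  ],
  "grip": [-0.5,-0.5,-0.5,-0.5,-0.5]
}}

```text
clock: 30.8
tool_pos: [0.6323, 0.034, 0.1591]
eef_rot: [0.997, -0.001, -0.072, 0.002]
contact_force: [-1.2, -0.3, -0.7]
opening: 0.401
finger_force: 8.0
```

Request:
{"name": "play_rows", "arguments": {
  "translation": [
    [0.0004,0,0.003],
    [0.0004,0,0.003],
    [0.0004,0,0.003],
    [0.0003,0,0.002],
    [0,0,0]
  ],
  "delta_rot": [
    [0,0,0],
    [0,0,0],
    [0,0,0],
    [0,0,0],
    [0,0,0]
  ],
  "grip": [-0.5,-0.5,-0.5,-0.5,-0.5]
}}

```text
clock: 31.42
tool_pos: [0.6323, 0.0339, 0.148]
eef_rot: [0.997, -0.001, -0.072, 0.001]
contact_force: [-1.2, 0.7, -0.7]
opening: 0.401
finger_force: 8.0
```

```bash
python3 -c "
from h import *
held()"
```

```text
31.43 [0.6323 0.0339 0.148 ] [ 1.7936e+02 -1.2000e-01 -1.2990e+01] [-1.2  0.7 -0.7] [0.04 0.18 0.01] 0.4007741108295604 7.999121993780136
washer [0.6224 0.0329] IoU 0.72
tip [0.6231 0.0338 0.0847] tool z [-0.144 -0.003 -0.99 ] underside 0.0825
tip off tip world [0. 0.] to shaft, tool axes [-0.0005  0.0007  0.0001]
washer off tip world [-0.0006 -0.0009] to shaft, tool axes [ 0.0002 -0.0002 -0.    ]
down in tool [ 0.1441 -0.0031  0.9896]
```

Request:
{"name": "play_rows", "arguments": {
  "translation": [
    [0.0002,0,0.0012],
    [0.0001,0,0.0008],
    [0,0,0.0004],
    [0,0,0],
    [0,0,0]
  ],
  "delta_rot": [
    [0,0,0],
    [0,0,0],
    [0,0,0],
    [0,0,0],
    [0,0,0]
  ],
  "grip": [-0.5,-0.5,-0.5,-0.5,-0.5]
}}

```text
clock: 32.15
tool_pos: [0.6324, 0.0339, 0.1459]
eef_rot: [0.997, -0.001, -0.072, 0.001]
contact_force: [-2.4, 0.9, 0.9]
opening: 0.398
finger_force: 8.0
```

Request:
{"name": "play_rows", "arguments": {
  "translation": [
    [0,0,0],
    [0,0,0],
    [0,0,0],
    [0,0,0],
    [-0.0029,0,-0.0198],
    [-0.0044,0,-0.0297],
    [-0.0058,0,-0.0396],
    [-0.03,0,0],
    [-0.03,0,0],
    [0,0,0],
    [0,0,0]
  ],
  "delta_rot": [
    [0,0,0],
    [0,0,0],
    [0,0,0],
    [0,0,0],
    [0,0,0],
    [0,0,0],
    [0,0,0],
    [0,0,0],
    [0,0,0],
    [0,0,0],
    [0,0,0]
  ],
  "grip": [-0.1,0.3,0.7,1,1,1,1,1,1,1,1]
}}

```text
clock: 33.52
tool_pos: [0.5741, 0.0343, 0.2455]
eef_rot: [0.997, -0.001, -0.071, 0.001]
contact_force: [1.5, -0.0, -0.1]
opening: 1.0
finger_force: 0.0
```

Run:
```python
from h import *
s=state(); K,e,M=cam("wrist"); im=r.snapshot("wrist")
circ("wrist","washer",(.08,.086),.018,K,e,M); circ("wrist","washer",(.094,.1),.018,K,e,M)
circ("wrist","feed_roll",(.064,.08),.023,K,e,M); circ("wrist","distance_ring",(.05,.064),.025,K,e,M)
for n in ["washer","feed_roll","distance_ring"]:
    print(n,[(np.round(d["point"],4),round(d["confidence"],2)) for d in r.look_for("wrist",n)][:2])
```

```text
33.52 [0.5741 0.0343 0.2455] [ 1.794e+02 -1.600e-01 -1.272e+01] [ 1.5 -0.  -0.1] [ 0.   -0.15  0.01] 1.0004313931990294 0.0
washer [0.6229 0.033 ] IoU 0.955
washer [0.6243 0.0331] IoU 0.85
feed_roll [0.6263 0.0324] IoU 0.063
distance_ring [0.6226 0.0328] IoU 0.068
washer [(array([0.6225, 0.0354, 0.0895]), 0.84)]
feed_roll [(array([0.6333, 0.0352, 0.081 ]), 0.87)]
distance_ring [(array([0.6415, 0.0373, 0.0663]), 0.49), (array([ 0.6998, -0.158 ,  0.0064]), 0.47)]
```

Washer at (0.6229, 0.033), fitting the height 80 mm hypothesis: stacked and clear.

```bash
python3 -c "
from plant import r
print(r.finish_job())"
```

```text
the job is handed in; nothing more can be done
None
```

The ring, roll and washer are stacked on the shaft in that order and the job is handed in at about 34 s. The last camera check put the washer on the shaft axis at its seated height; I don't have the judge's result.

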